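# Wind a sample lift to its mark with a loose crank

## Robot

A 7-joint arm with a two-finger parallel gripper is mounted at the origin on a cart in front of the work surface, level with it; the furniture and walls round the work are solid. World frame = base frame: x ahead of the robot, y to its left, z up, the work surface at z = 0. Lengths are in m, angles in rad, forces in N, time in s.
With the tool pointing down it reaches from about 0.35 to 0.9 m from the base axis. Payload 7.2 kg.
Tool frame: the origin (TCP) lies midway between the tips of the shut fingers; the grasp point (between the pads) lies 19 mm behind it; z points along the fingers, y is the direction in which the jaws open and shut (so a half turn about z gives the same grasp; the last joint's range is limited). The gripper opens to 85 mm and grips with 20 to 120 N. Pads are 22 mm wide; open, the fingers measure 114 mm over their backs; the gripper's body (76 mm by 85 mm) begins 54 mm behind the grasp point. The pads swing forward as they close: fully open they stand 13 mm farther back than shut.
Start: joints at [-1.191, 0.411, -0.013, 1.596, 0.006, 1.134, -0.082], TCP at [0.271, 0.563, 0.231] pointing down, gripper open.
Joint ranges: [-2.95, 2.95], [-0.29, 1.99], [-1.47, 1.44], [0.14, 2.54], [-1.03, 4.17], [0.13, 1.85], [-2.86, 2.86]. Speed limits (rad/s): [2.39, 2.39, 3.01, 3.01, 3.14, 3.14, 3.14].

## Interface

Orientations are given as a unit quaternion [x, y, z, w].
In Python, from cell import bot gives the robot as it stands.
- The arm moves only by the tool arm_command, never from a script. Its argument "motion" is a list of rows, each an object with "fingers": the opening in per cent of the stroke, from 0 (shut) to 100 (fully open); "linear": the shift along the tool's x, y, z in mm, a list of three; "twist": the turn about the tool's z in rad. In form: [{"fingers": fingers, "linear": [tx, ty, tz], "twist": twist}, ...]. A call has 1 to 8 rows; each row is the pose to reach, as a shift and turn from the pose commanded when the call began, along the tool's axes at that moment; what a row does not reach only later rows make up. A row lasts 1/12 s, in which the tool goes at most 41.7 mm and 7.16 degrees, less where a joint would pass 70% of its speed; a pose out of reach is approached as far as the arm can. A call with a gripper value outside its range is refused whole. The fingers move at their own pace and stop on an object; "grip_force" is the grip in N (left out, the last holds). Time passes only in rows, so rows that repeat a pose let the fingers close. It gives the time, the measured TCP pose, the force and the opening at its end, in the units of the state.
- bot.get_state(): the state, without advancing time (a new reading comes with each control period).
- bot.capture(name): name is "scene" or "top" or "wrist"; returns the picture (420x560x3 uint8, red, green, blue); there is no depth.
- bot.calibration(name): a dict with "vertical_fov" (degrees; the focal length in pixels is half the picture's height over the tangent of half this angle, whatever the lens; pixels are square), "cx", "cy" (the principal point, pixels), "extrinsics" (4x4, takes a point from camera to world coordinates); the wrist camera has in their place "tool_from_camera" (4x4, takes a point from camera to tool coordinates, whose origin is the TCP and whose axes are the flange's). Camera axes: x right, y up, looking along -z (the intrinsics and any distortion apply to the point x, -y, -z); pixel columns grow to the right and rows downward; lengths in m; the calibration is good to about 2 mm. A picture is of the moment at which its call begins: read the wrist's pose just before it. calibration takes no time and is no camera call.
- bot.finish_job(): hands the job in, once; it reports no verdict.
The state is a dict: "t": time; "joint_pos": joint angles; "joint_vel": joint speeds; "joint_torque": joint torques, N m; "tool_pos": TCP position; "eef_rot": TCP orientation; "force": force on the tool from outside, world axes, zero at the start; "ft_torque": the same for the moment, N m; "grip_width": finger opening in m.
Only numpy, scipy, OpenCV 4.12 (cv2) and the standard library are available. Lean on these libraries where they do the work, as an engineer would, in place of code of your own. Each camera call takes 0.05 s, during which the arm holds its last target. There are 200 camera calls.

## Task

Fit the loose crank fully onto the square drive of the small sample lift and let go of it. Then take the crank by its free-spinning black sleeve and, keeping the sleeve held, wind clockwise (seen from above) until the lift's red pointer is level with the green mark clip. Leave the crank fitted, and do not disturb the two small bottles and the white case standing about.

Things in the scene. Friction and masses are not known exactly. Their poses are not given: they have to be found in the camera images.
- crank: Loose steel crank, 0.25 kg, balanced at its hub, standing on the hub, sleeve up. Origin: centre of the hub's underside, on its turning axis; x towards the sleeve. Hub 40 x 40 mm, 30 mm high; square socket in its underside 17.5 mm wide, 26 mm deep, sides parallel to x and y. Arm 16 mm wide, z 16 to 30 mm, to the sleeve axis at x = 60 mm; round counterweight 36 mm wide, top z 30 mm, at x = -50 mm.
- boss (a point): Centre of the red square boss on top of the crank's hub, 28 x 28 mm, 34 mm high (30 to 64 mm above the hub's underside), sides parallel to the crank's x and y: the place to hold the crank when carrying it. The point lies 47 mm above the hub's underside.
- crank_sleeve: Black grip sleeve of the crank, 23 mm across, 64 mm long, upright, spinning freely on a pin on the crank's arm; a nut ends 5.5 mm above its top. Origin: centre of its lower end, 60 mm from the hub axis, 33 mm above the hub's underside. Held by the sleeve alone, the crank swings freely round it, so its direction is not held.
- drive_seat (a point): Fixed point on the lift's blue gearbox (100 x 100 mm): centre of the steel seat ring (64 mm across), 50 mm above the bench, on the axis of the upright drive. Fully fitted, the hub's underside rests here; not lined up, it stays 13 to 16 mm higher, on the square. Axes are the lift unit's: the lift stands 165 mm off along -y, its column 208 mm high.
- drive_top (a point): Fixed point on the drive axis, 16 mm above the seat: top of the 14 mm wide square drive (bevelled to 12.5 mm in the top 3 mm). On it a round centring cone, 7 mm high, 12 to 7 mm wide. The square's turning angle differs every time and is not reported: feel for it. The socket goes on in any of four quarter turns, 15 degrees play either way. The drive turns stiffly (0.2 N m) and stays where it is left.
- lift (a joint): Height of the lift above its lowest place, m, 0 to 0.1. One clockwise turn of the drive (seen from above) raises it 50 mm. It stays where it is left.
- pointer (a point): Tip of the red pointer on the aluminium lift tray, which carries a white rack of four blue-capped vials (fixed); it points along the lift unit's -y to a white scale strip and moves up and down with the lift. Starts 54 to 67 mm above the bench.
- mark (a point): Centre of the green clip (18 x 18 x 6 mm) on the white scale strip; it does not move in a run. 114 to 144 mm above the bench.
- amber_bottle: Small orange-brown bottle with red cap, 36 mm across, 75 mm high, origin under its centre. Leave alone.
- white_bottle: White bottle with white cap, 44 mm across, 90 mm high, origin under its centre. Leave alone.
- flow_case: Flat white case with a green stripe, 55 x 85 x 18 mm, origin under its centre. Leave alone.

How it is judged:
By the outcome, as a careful person would: the job done as asked, in the order asked, and still so for the second after the job is handed in, with the robot touching nothing.
It also fails if it takes over 67 s, if anything falls off the work surface, if the arm or the gripper's body presses on something with over 40 N, if the wrist force passes 120 N, or if a joint passes its speed limit or range.

## Working session

There is one attempt and no reset: what is moved stays moved. The work goes in short steps, Python scripts to look and compute and a tool call to move; the robot and the scene stay as the last step left them, time stands still between calls to the robot, and variables do not carry over. Pictures are saved under pics/ and viewed, about 8 in all and at most 12, crops included, and the job is handed in when it is done.

Besides the shell and the picture viewer there is one more tool, called after ">>>" as name(argument=value, ...), one argument or row to a line, values as JSON. arm_command: Moves the arm, as the interface text tells. Its arguments: {"type":"object","properties":{"motion":{"type":"array"},"grip_force":{"type":"number"}},"required":["motion"]}

```bash
ls; mkdir -p pics; cat > h.py <<'E'
import numpy as np, cv2
from cell import bot
from scipy.spatial.transform import Rotation as R
def save(n,img): cv2.imwrite(f'pics/{n}.png',img[:,:,::-1])
def cam(n,st=None):
    c=bot.calibration(n); f=210/np.tan(np.radians(c['vertical_fov'])/2)
    if n=='wrist':
        T=np.eye(4);T[:3,:3]=R.from_quat(st['eef_rot']).as_matrix();T[:3,3]=st['tool_pos'];E=T@np.array(c['tool_from_camera'])
    else: E=np.array(c['extrinsics'])
    return f,c['cx'],c['cy'],E,c
def ray(n,u,v,st=None):
    f,cx,cy,E,c=cam(n,st)
    K=np.array([[f,0,cx],[0,f,cy],[0,0,1.]])
    d=np.array(c.get('distortion',[0,0,0,0,0]),float)
    p=cv2.undistortPoints(np.array([[[u,v]]],float),K,d)[0,0]
    r=E[:3,:3]@np.array([p[0],-p[1],-1]); return E[:3,3],r/np.linalg.norm(r)
def onz(n,u,v,z,st=None):
    o,r=ray(n,u,v,st); return o+r*(z-o[2])/r[2]
def proj(n,P,st=None):
    f,cx,cy,E,c=cam(n,st)
    q=E[:3,:3].T@(np.array(P)-E[:3,3]); q=np.array([q[0],-q[1],-q[2]])
    d=np.array(c.get('distortion',[0,0,0,0,0]),float)
    K=np.array([[f,0,cx],[0,f,cy],[0,0,1.]])
    return cv2.projectPoints(q.reshape(1,1,3),np.zeros(3),np.zeros(3),K,d)[0].ravel()
E
python3 - <<'E'
from h import *
for n in('scene','top','wrist'): print(n,bot.calibration(n)); 
save('scene0',bot.capture('scene'));save('top0',bot.capture('top'))
print(bot.get_state())
E
```

```text
pics
scene {'vertical_fov': 53.194912404473115, 'cx': 280.4939210992146, 'cy': 210.6589761726678, 'extrinsics': array([[ 0.47056623,  0.37090592, -0.8006224 , -0.21631445],
       [-0.88234681,  0.20357574, -0.42428885, -0.59711163],
       [ 0.00561605,  0.90608262,  0.42306353,  0.48316515],
       [ 0.        ,  0.        ,  0.        ,  1.        ]])}
top {'vertical_fov': 57.8494272841294, 'cx': 282.9161251497668, 'cy': 205.3038831573319, 'extrinsics': array([[-0.01723124,  0.99668325, -0.07953351,  0.41190395],
       [-0.99975924, -0.01609427,  0.01491451, -0.21465713],
       [ 0.01358501,  0.07977136,  0.99672061,  0.95042838],
       [ 0.        ,  0.        ,  0.        ,  1.        ]])}
wrist {'vertical_fov': 59.79558723507451, 'cx': 283.1458781680629, 'cy': 211.74665587500064, 'tool_from_camera': array([[ 1.18539850e-03,  9.63218164e-01,  2.68717999e-01,
         6.82522187e-02],
       [ 9.99999008e-01, -9.37240826e-04, -1.05177151e-03,
        -2.46906178e-04],
       [-7.61231947e-04,  2.68718979e-01, -9.63218319e-01,
        -1.43599024e-01],
       [ 0.00000000e+00,  0.00000000e+00,  0.00000000e+00,
         1.00000000e+00]])}
{'t': 0.1, 'joint_pos': array([-1.19115303,  0.41185396, -0.01268858,  1.59694494,  0.00556962,
        1.13427909, -0.08220811]), 'joint_vel': array([ 0.00022045, -0.00048557,  0.00084554, -0.00135232,  0.00209735,
       -0.00089081,  0.00145719]), 'joint_torque': array([ 2.56852029e-03, -6.01821756e+01,  6.84226379e-01, -3.00085258e+01,
        1.40173989e-02,  6.42555082e-03, -1.20810071e-05]), 'tool_pos': array([0.27048874, 0.5629565 , 0.23052236]), 'eef_rot': array([ 2.22063939e-01,  9.75031836e-01, -7.15121859e-04, -1.19863291e-04]), 'force': array([0.63332499, 0.22332172, 0.53496205]), 'ft_torque': array([-0.04435394,  0.02484495, -0.04147433]), 'grip_width': 0.08530140413061262}
```

View pics/scene0.png

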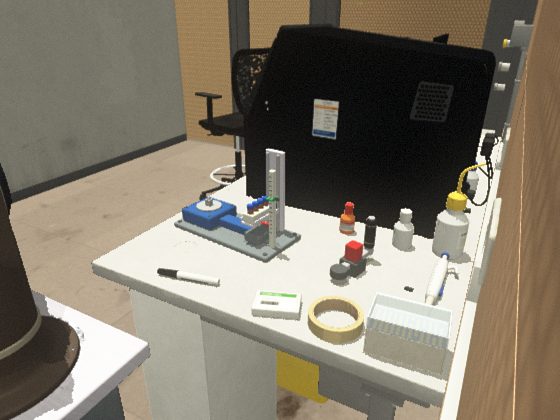

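View pics/top0.png

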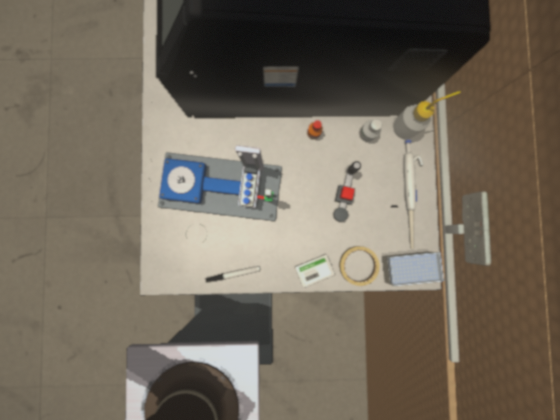

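The scene view shows the lift at left and the crank, with its red boss, at right. In the top view the boss is about (347,194), the sleeve (354,168), the counterweight (341,214), and the gearbox ring (182,181). Next I measure them.

```bash
python3 - <<'E'
from h import *
im=cv2.imread('pics/top0.png'); hsv=cv2.cvtColor(im,cv2.COLOR_BGR2HSV)
def blobs(m,mn=30):
    n,l,s,c=cv2.connectedComponentsWithStats(m.astype(np.uint8)); return [(s[i],c[i].round(1)) for i in range(1,n) if s[i][4]>=mn]
H,S,V=hsv[...,0].astype(int),hsv[...,1],hsv[...,2]
red=((H<8)|(H>172))&(S>150)&(V>90)
print('red'); [print(s,c) for s,c in blobs(red,8)]
blue=(H>100)&(H<120)&(S>120); print('blue');[print(s,c) for s,c in blobs(blue)]
grn=(H>45)&(H<85)&(S>100); print('green');[print(s,c) for s,c in blobs(grn,5)]
ring=np.zeros(V.shape,bool); ring[160:202,162:204]=True; ring&=(S<80)&(V>100)
print('ring');[print(s,c,onz('top',*c,.05)) for s,c in blobs(ring)]
print('boss',onz('top',347.5,194,.064),'sleeve',onz('top',355,167,.1),'cw',onz('top',341,214.5,.03))
big=cv2.resize(im[140:235,150:375],None,fx=3.5,fy=3.5,interpolation=cv2.INTER_CUBIC); cv2.imwrite('pics/topcrop.png',big)
E
```

```text
red
[313 122   8   7  50] [316.5 125.1]
[341 187  13  13 125] [347.1 192.9]
[258 196   5   3  10] [260.  196.7]
blue
[ 161  159   79   43 1288] [196.4 182.7]
green
[265 197   7   4  20] [267.9 198.9]
[314 259  11   6  27] [318.9 261.5]
ring
[162 160   6  17  37] [163.1 165.5] [0.58367047 0.05620854 0.05      ]
[184 160  20   3  36] [195.7 160.6] [ 0.59439012 -0.02134759  0.05      ]
[167 166  28  28 616] [180.7 179.5] [0.5493207  0.01421402 0.05      ]
[162 199  22   3  36] [170.1 200.5] [0.49949098 0.03903493 0.05      ]
boss [ 0.50684406 -0.38022853  0.064     ] sleeve [ 0.56431246 -0.39246257  0.1       ] cw [ 0.46065255 -0.36920157  0.03      ]
```

View pics/topcrop.png

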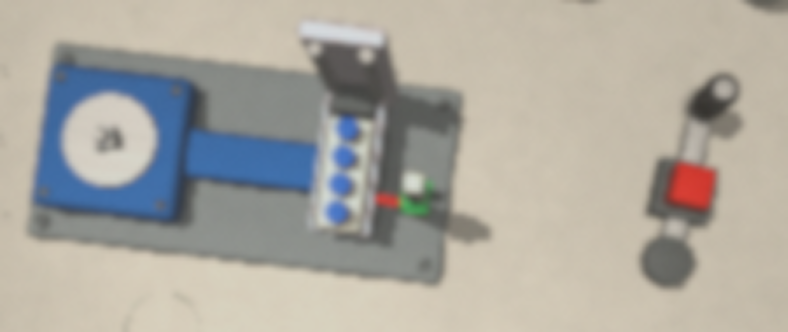

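The crank is at about (0.507,-0.380) with yaw near -0.22. The sleeve distance measures 59 mm against 60 given, so that checks out. The drive is at about (0.549,0.014). I'll stop above the drive on the way for a wrist look.

```bash
cat >> h.py <<'E'
def goto(P,tooly=None):
    """print tool-frame shift (mm) and twist (rad) to reach P with tool y along yaw tooly (mod pi)"""
    s=bot.get_state(); M=R.from_quat(s['eef_rot']).as_matrix()
    d=M.T@(np.array(P)-s['tool_pos'])*1000
    ty=np.arctan2(M[1,1],M[0,1]); tw=0
    if tooly is not None: tw=-((tooly-ty+np.pi/2)%np.pi-np.pi/2)
    print('t',round(s['t'],2),'pos',s['tool_pos'].round(4),'tooly yaw',round(ty,3),'j7',round(s['joint_pos'][6],2),'F',s['force'].round(1),'w',round(s['grip_width'],4),'shift',d.round(1),'twist',round(tw,3))
E
python3 -c "
from h import *
goto([.53,.01,.26],np.pi/2-.22)"
```

```text
t 0.1 pos [0.2705 0.563  0.2305] tooly yaw 1.123 j7 -0.08 F [0.6 0.2 0.5] w 0.0853 shift [-473.4 -386.1  -28.9] twist -0.228
```

>>> arm_command(
  motion=[
    {"fingers": 100,"linear": [-30,-25,-30],"twist": -0.03},
    {"fingers": 100,"linear": [-60,-49,-30],"twist": -0.06},
    {"fingers": 100,"linear": [-91,-74,-30],"twist": -0.09},
    {"fingers": 100,"linear": [-121,-98,-30],"twist": -0.12},
    {"fingers": 100,"linear": [-151,-123,-30],"twist": -0.15},
    {"fingers": 100,"linear": [-182,-148,-30],"twist": -0.18},
    {"fingers": 100,"linear": [-212,-173,-30],"twist": -0.2},
    {"fingers": 100,"linear": [-242,-197,-30],"twist": -0.23},
  ],
)

```text
t: 0.77
tool_pos: [0.4037, 0.2788, 0.2612]
eef_rot: [0.108, 0.994, -0.0, -0.0]
force: [0.7, 0.4, -0.9]
grip_width: 0.0855
```

```bash
python3 -c "
from h import *
goto([.53,.01,.26],np.pi/2-.22)"
```

```text
t 0.77 pos [0.4037 0.2788 0.2612] tooly yaw 1.354 j7 0.67 F [ 0.7  0.4 -0.9] w 0.0855 shift [-181.2 -235.3    1.2] twist 0.003
```

>>> arm_command(
  motion=[
    {"fingers": 100,"linear": [-23,-30,0],"twist": 0},
    {"fingers": 100,"linear": [-46,-60,0],"twist": 0},
    {"fingers": 100,"linear": [-69,-90,0],"twist": 0},
    {"fingers": 100,"linear": [-92,-120,0],"twist": 0},
    {"fingers": 100,"linear": [-115,-150,0],"twist": 0},
    {"fingers": 100,"linear": [-138,-180,0],"twist": 0},
    {"fingers": 100,"linear": [-161,-210,0],"twist": 0},
    {"fingers": 100,"linear": [-178,-233,0],"twist": 0},
  ],
)

```text
t: 1.43
tool_pos: [0.5275, 0.0117, 0.2612]
eef_rot: [0.11, 0.994, -0.0, 0.0]
force: [0.4, 1.5, 0.4]
grip_width: 0.0851
```

```bash
python3 - <<'E'
from h import *
s=bot.get_state(); im=bot.capture('wrist'); save('w1',im)
import pickle; pickle.dump(s,open('s1.pkl','wb'))
goto([.53,.01,.26]); print(np.abs(s['joint_vel']).max())
print(proj('wrist',[.549,.014,.05],s))
u,v=proj('wrist',[.549,.014,.066],s).astype(int)
c=im[max(v-100,0):v+100,max(u-130,0):u+130]; save('w1c',cv2.resize(c,None,fx=3,fy=3,interpolation=cv2.INTER_CUBIC)); print(u,v)
E
```

```text
t 1.48 pos [0.529  0.0063 0.2613] tooly yaw 1.345 j7 1.32 F [ 2.5 -4.1  1.6] w 0.0852 shift [-0.1  3.8  1.3] twist 0
0.7104525705468059
[290.1154642  201.76530658]
290 205
```

View pics/w1.png

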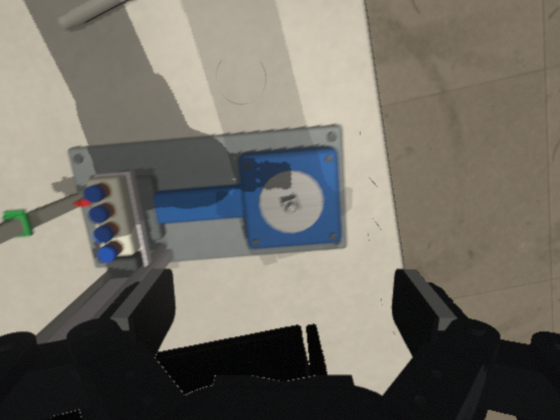

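The wrist view shows the gearbox ring at about (291,203), with the square drive visible in it, and the lift at left. The arm was still moving, so I'll take another picture at rest and crop it.

```bash
python3 - <<'E'
from h import *
for i in range(3): bot.capture('top')
s=bot.get_state(); im=bot.capture('wrist'); save('w2',im)
import pickle; pickle.dump(s,open('s2.pkl','wb'))
goto([.53,.01,.26]); print(np.abs(s['joint_vel']).max())
h=cv2.cvtColor(im,cv2.COLOR_RGB2HSV); m=np.zeros(im.shape[:2],np.uint8)
u,v=proj('wrist',[.549,.014,.05],s).astype(int); print(u,v)
m[v-55:v+55,u-55:u+55]=255
ringm=((h[...,1]<70)&(m>0)&(h[...,2]>60)).astype(np.uint8)
cs,_=cv2.findContours(ringm,cv2.RETR_EXTERNAL,cv2.CHAIN_APPROX_NONE); c=max(cs,key=cv2.contourArea)
e=cv2.fitEllipse(cv2.convexHull(c)); print(e, onz('wrist',*e[0],.05,s))
c=im[v-45:v+45,u-60:u+60]; save('w2c',cv2.resize(c,None,fx=6,fy=6,interpolation=cv2.INTER_CUBIC))
E
```

```text
t 1.68 pos [0.5265 0.0158 0.2609] tooly yaw 1.353 j7 1.31 F [ 0.4  0.9 -0. ] w 0.0851 shift [-4.7 -4.9  0.9] twist 0
0.032544841419237434
287 203
((289.69342041015625, 202.0011749267578), (62.26765060424805, 63.721065521240234), 88.43965148925781) [0.54793834 0.01668426 0.05      ]
```

View pics/w2c.png

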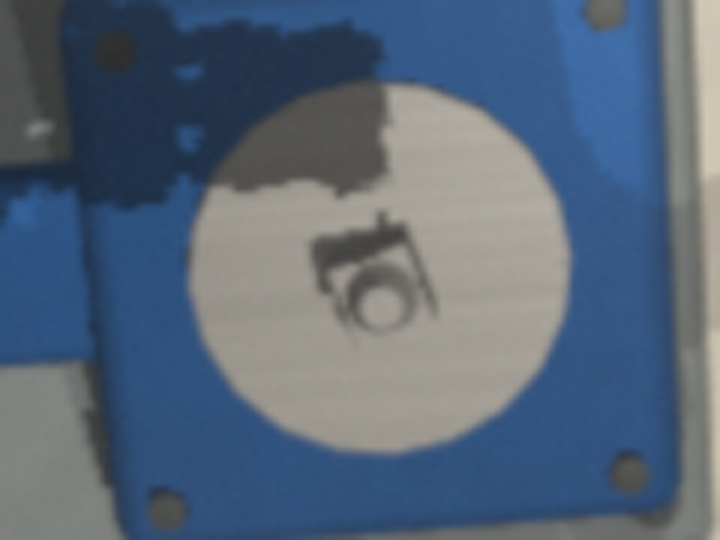

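The crop shows the square's edges running about 18° off the image vertical, so its sides lie at world yaw ≈ 0.1. The drive measures (0.548,0.0167). Now to the crank.

```bash
python3 -c "
from h import *
goto([.486,-.38,.26],np.pi/2-.22)"
```

```text
t 1.68 pos [0.5265 0.0158 0.2609] tooly yaw 1.353 j7 1.31 F [ 0.4  0.9 -0. ] w 0.0851 shift [ -45.9 -395.2    0.7] twist 0.002
```

>>> arm_command(
  motion=[
    {"fingers": 100,"linear": [-4,-34,0],"twist": 0},
    {"fingers": 100,"linear": [-8,-70,0],"twist": 0},
    {"fingers": 100,"linear": [-12,-106,0],"twist": 0},
    {"fingers": 100,"linear": [-17,-142,0],"twist": 0},
    {"fingers": 100,"linear": [-21,-178,0],"twist": 0},
    {"fingers": 100,"linear": [-25,-214,0],"twist": 0},
    {"fingers": 100,"linear": [-29,-250,0],"twist": 0},
    {"fingers": 100,"linear": [-33,-286,0],"twist": 0},
  ],
)

```text
t: 2.35
tool_pos: [0.4976, -0.2707, 0.2613]
eef_rot: [0.107, 0.994, 0.001, 0.0]
force: [0.2, -0.0, -0.3]
grip_width: 0.0852
```

>>> arm_command(
  motion=[
    {"fingers": 100,"linear": [-4,-36,0],"twist": 0},
    {"fingers": 100,"linear": [-8,-72,0],"twist": 0},
    {"fingers": 100,"linear": [-12,-100,0],"twist": 0},
    {"fingers": 100,"linear": [-13,-109,0],"twist": 0},
    {"fingers": 100,"linear": [-13,-109,0],"twist": 0},
    {"fingers": 100,"linear": [-13,-109,0],"twist": 0},
  ],
)

```text
t: 2.85
tool_pos: [0.4872, -0.3786, 0.2608]
eef_rot: [0.108, 0.994, 0.001, -0.0]
force: [-0.1, -0.4, 0.7]
grip_width: 0.0853
```

```bash
python3 - <<'E'
from h import *
bot.capture('top')
s=bot.get_state(); im=bot.capture('wrist'); save('w3',im)
import pickle; pickle.dump(s,open('s3.pkl','wb'))
goto([.486,-.38,.26]); print(np.abs(s['joint_vel']).max())
print(proj('wrist',[.507,-.38,.064],s))
h=cv2.cvtColor(im,cv2.COLOR_RGB2HSV).astype(int)
red=(((h[...,0]<8)|(h[...,0]>172))&(h[...,1]>140)&(h[...,2]>60)).astype(np.uint8)
cs,_=cv2.findContours(red,cv2.RETR_EXTERNAL,cv2.CHAIN_APPROX_NONE)
for c in cs:
    if cv2.contourArea(c)>100: r=cv2.minAreaRect(c); print(r,onz('wrist',*r[0],.064,s))
E
```

```text
t 2.95 pos [ 0.4877 -0.3778  0.2611] tooly yaw 1.356 j7 2.12 F [-0.5  0.4  0.6] w 0.0853 shift [ 1.2 -2.5  1.1] twist 0
0.010415610084575935
[284.8119497  204.50460818]
((384.0, 337.5), (20.0, 29.0), 0.0) [ 0.67340492 -0.30721178  0.064     ]
((286.5, 204.0), (32.0, 29.0), 90.0) [ 0.5068557  -0.37830715  0.064     ]
```

View pics/w3.png

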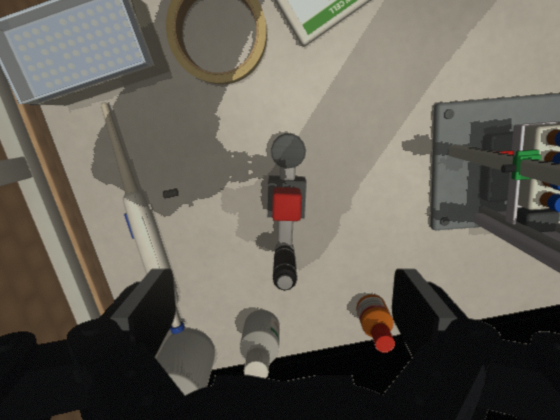

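The wrist view shows the red boss at (286,204), square to the image, with the counterweight above it and the sleeve below. Both bottles are well clear. The boss is at (0.507,-0.3785), which agrees with the top view to 2 mm. Descending.

>>> arm_command(
  motion=[
    {"fingers": 100,"linear": [-10,2,30],"twist": 0},
    {"fingers": 100,"linear": [-19,3,68],"twist": 0},
    {"fingers": 100,"linear": [-19,3,106],"twist": 0},
    {"fingers": 90,"linear": [-19,3,144],"twist": 0},
    {"fingers": 80,"linear": [-19,3,182],"twist": 0},
    {"fingers": 70,"linear": [-19,3,212],"twist": 0},
    {"fingers": 70,"linear": [-19,3,226],"twist": 0},
    {"fingers": 70,"linear": [-19,3,226],"twist": 0},
  ],
)

```text
t: 3.62
tool_pos: [0.5049, -0.3784, 0.0322]
eef_rot: [0.108, 0.994, 0.002, -0.002]
force: [0.0, 1.2, 0.0]
grip_width: 0.0601
```

>>> arm_command(
  motion=[
    {"fingers": 20,"linear": [0,0,0],"twist": 0},
    {"fingers": 0,"linear": [0,0,0],"twist": 0},
    {"fingers": 0,"linear": [0,0,0],"twist": 0},
    {"fingers": 0,"linear": [0,0,0],"twist": 0},
    {"fingers": 0,"linear": [0,0,0],"twist": 0},
    {"fingers": 0,"linear": [0,0,0],"twist": 0},
    {"fingers": 0,"linear": [0,0,0],"twist": 0},
    {"fingers": 0,"linear": [0,0,0],"twist": 0},
  ],
  grip_force=60,
)

```text
t: 4.28
tool_pos: [0.5074, -0.3821, 0.0378]
eef_rot: [0.108, 0.994, -0.0, 0.002]
force: [-0.2, 2.4, 8.3]
grip_width: 0.0269
```

```bash
python3 -c "
from h import *
goto([.507,-.3785,.034])"
```

```text
t 4.28 pos [ 0.5074 -0.3821  0.0378] tooly yaw 1.353 j7 2.22 F [-0.2  2.4  8.3] w 0.0269 shift [1.2 3.4 3.8] twist 0
```

>>> arm_command(
  motion=[
    {"fingers": 0,"linear": [0,0,-10],"twist": 0},
    {"fingers": 0,"linear": [0,0,-40],"twist": 0},
    {"fingers": 0,"linear": [0,0,-75],"twist": 0},
    {"fingers": 0,"linear": [0,0,-110],"twist": 0},
    {"fingers": 0,"linear": [0,0,-145],"twist": 0},
    {"fingers": 0,"linear": [0,0,-180],"twist": 0},
    {"fingers": 0,"linear": [0,0,-215],"twist": 0},
    {"fingers": 0,"linear": [0,0,-250],"twist": 0},
  ],
)

```text
t: 4.95
tool_pos: [0.5048, -0.3818, 0.2883]
eef_rot: [0.109, 0.994, -0.0, 0.0]
force: [-0.1, -0.6, -2.7]
grip_width: 0.0271
```

```bash
python3 - <<'E'
from h import *
for i in range(2): bot.capture('top')
s=bot.get_state(); im=bot.capture('wrist'); save('w4',im)
goto([.548,.0165,.28],np.pi/2+.1)
print(R.from_quat(s['eef_rot']).as_matrix().round(3)[:,2])
E
```

```text
t 5.1 pos [ 0.5062 -0.3831  0.2896] tooly yaw 1.352 j7 2.11 F [-0.8  0.  -3.1] w 0.027 shift [ 45.9 399.1   8.4] twist -0.319
[ 0.01  -0.006 -1.   ]
```

View pics/w4.png

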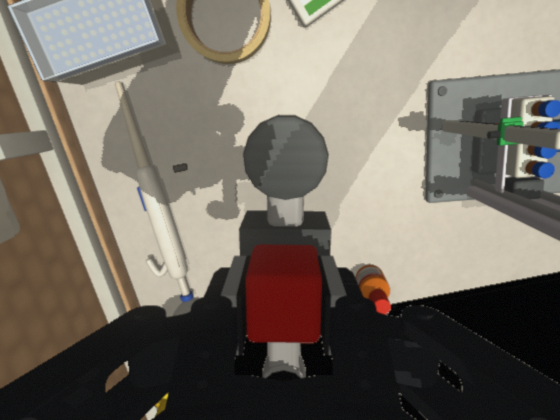

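The picture shows the crank held straight by the boss. The boss top's edges in the image are at u 246–321 and v 248–340. I'll check where the hub axis sits relative to the TCP.

```bash
python3 - <<'E'
from h import *
s=bot.get_state(); im=cv2.imread('pics/w4.png'); M=R.from_quat(s['eef_rot']).as_matrix()
for k in (.026,-.0): print(k,proj('wrist',s['tool_pos']-M[:,2]*k,s))
h=cv2.cvtColor(im,cv2.COLOR_BGR2HSV).astype(int)
red=(((h[...,0]<8)|(h[...,0]>172))&(h[...,1]>140)&(h[...,2]>60)).astype(np.uint8)
ys,xs=np.nonzero(red[225:350,225:345]); print(xs.min()+225,xs.max()+225,ys.min()+225,ys.max()+225)
for v in (250,265,300,330): r=np.nonzero(red[v])[0]; r=r[(r>225)&(r<345)]; print(v,r.min(),r.max(), h[v,284])
# hough circle for counterweight top (tool z -? top 30 above underside => 8 mm below TCP)
g=cv2.cvtColor(im,cv2.COLOR_BGR2GRAY)
c=cv2.HoughCircles(cv2.GaussianBlur(g,(5,5),1),cv2.HOUGH_GRADIENT,1,50,param1=80,param2=20,minRadius=34,maxRadius=48); print(c)
for q in c[0][:2]:
    P=onz('wrist',q[0],q[1],s['tool_pos'][2]-.008,s); print('tool-frame cw',M.T@(P-s['tool_pos'])*1000)
for q in [(250,248),(318,248),(321,340),(246,340)]:
    P=onz('wrist',*q,s['tool_pos'][2]+.026,s); print('boss top corner',(M.T@(P-s['tool_pos'])*1000).round(1))
for n,z,q in (('col top',.208,(248.6,150)),('strip top',.19,(267.7,191.4))): print(n,onz('top',*q,z))
E
```

```text
0.026 [283.11115629 306.51499023]
-0.0 [283.08719966 275.07195295]
245 321 245 343
250 253 316 [  1 194  83]
265 249 318 [  2 209  84]
300 246 320 [  1 220 102]
330 247 319 [  1 227  99]
[[[285.5 157.5  42.7]
  [225.5  20.5  44.1]]]
tool-frame cw [49.31731125  0.94268121  7.67385688]
tool-frame cw [100.4676833  -21.6749445    7.38385717]
boss top corner [ 22.6 -11.4 -26.1]
boss top corner [ 22.6  12.  -26.2]
boss top corner [-13.9  14.1 -25.9]
boss top corner [-14.  -13.8 -25.9]
col top [ 0.58211693 -0.15969351  0.208     ]
strip top [ 0.50114189 -0.19590034  0.19      ]
```

The hub axis is within 1 mm of the TCP. I'll carry it over the lift, with the underside at z ≈ 0.25 above the 0.208 column, and turn on the way.

>>> arm_command(
  motion=[
    {"fingers": 0,"linear": [4,32,0],"twist": 0},
    {"fingers": 0,"linear": [8,66,0],"twist": 0},
    {"fingers": 0,"linear": [11,100,0],"twist": 0},
    {"fingers": 0,"linear": [15,134,0],"twist": 0},
    {"fingers": 0,"linear": [19,168,0],"twist": 0},
    {"fingers": 0,"linear": [23,202,0],"twist": 0},
    {"fingers": 0,"linear": [27,236,0],"twist": 0},
    {"fingers": 0,"linear": [31,270,0],"twist": 0},
  ],
)

```text
t: 5.77
tool_pos: [0.5326, -0.1097, 0.2842]
eef_rot: [0.109, 0.994, -0.0, -0.001]
force: [0.1, -0.6, -2.6]
grip_width: 0.027
```

>>> arm_command(
  motion=[
    {"fingers": 0,"linear": [5,36,0],"twist": -0.06},
    {"fingers": 0,"linear": [9,72,0],"twist": -0.12},
    {"fingers": 0,"linear": [13,106,0],"twist": -0.18},
    {"fingers": 0,"linear": [15,126,0],"twist": -0.24},
    {"fingers": 0,"linear": [15,129,10],"twist": -0.3},
    {"fingers": 0,"linear": [15,129,20],"twist": -0.32},
    {"fingers": 0,"linear": [15,129,30],"twist": -0.32},
    {"fingers": 0,"linear": [15,129,40],"twist": -0.32},
  ],
)

```text
t: 6.43
tool_pos: [0.5463, 0.0161, 0.2438]
eef_rot: [-0.049, 0.999, -0.0, -0.001]
force: [-0.9, -0.5, -2.1]
grip_width: 0.0273
```

```bash
python3 -c "
from h import *
bot.capture('top')
goto([.548,.0165,.115],np.pi/2+.1)"
```

```text
t 6.48 pos [0.5454 0.0161 0.2419] tooly yaw 1.669 j7 1.64 F [-1.5 -0.3 -4. ] w 0.0271 shift [ -3.1   0.3 126.9] twist -0.001
```

>>> arm_command(
  motion=[
    {"fingers": 0,"linear": [-1,0,30],"twist": 0},
    {"fingers": 0,"linear": [-2,0,60],"twist": 0},
    {"fingers": 0,"linear": [-2,0,90],"twist": 0},
    {"fingers": 0,"linear": [-2,0,115],"twist": 0},
    {"fingers": 0,"linear": [-2,0,122],"twist": 0},
    {"fingers": 0,"linear": [-2,0,122],"twist": 0},
    {"fingers": 0,"linear": [-2,0,122],"twist": 0},
  ],
)

```text
t: 7.07
tool_pos: [0.5494, 0.0172, 0.1239]
eef_rot: [-0.05, 0.999, -0.0, 0.0]
force: [0.4, 0.0, -3.3]
grip_width: 0.0269
```

```bash
python3 -c "
from h import *
bot.capture('top')
goto([.548,.0165,.09],np.pi/2+.1)"
```

```text
t 7.12 pos [0.55   0.0175 0.1247] tooly yaw 1.672 j7 1.68 F [-0.3  0.3 -1.9] w 0.0272 shift [ 2.2 -0.7 34.7] twist 0.001
```

>>> arm_command(
  motion=[
    {"fingers": 0,"linear": [1,0,4],"twist": 0},
    {"fingers": 0,"linear": [1,0,8],"twist": 0},
    {"fingers": 0,"linear": [1,0,12],"twist": 0},
    {"fingers": 0,"linear": [1,0,16],"twist": 0},
    {"fingers": 0,"linear": [1,0,20],"twist": 0},
    {"fingers": 0,"linear": [1,0,23],"twist": 0},
    {"fingers": 0,"linear": [1,0,23],"twist": 0},
  ],
)

```text
t: 7.7
tool_pos: [0.5482, 0.017, 0.0998]
eef_rot: [-0.051, 0.999, -0.001, 0.0]
force: [1.6, -2.6, -3.7]
grip_width: 0.0272
```

```bash
python3 -c "
from h import *
bot.capture('top')
goto([.548,.0165,.09],np.pi/2+.1)"
```

```text
t 7.75 pos [0.5481 0.017  0.0999] tooly yaw 1.672 j7 1.69 F [ 1.8 -3.5 -3.8] w 0.0272 shift [ 0.2 -0.5  9.9] twist 0.002
```

No vertical load and already at the square's top level. Continuing down gently.

>>> arm_command(
  motion=[
    {"fingers": 0,"linear": [0,0,3],"twist": 0},
    {"fingers": 0,"linear": [0,0,6],"twist": 0},
    {"fingers": 0,"linear": [0,0,9],"twist": 0},
    {"fingers": 0,"linear": [0,0,12],"twist": 0},
    {"fingers": 0,"linear": [0,0,12],"twist": 0},
  ],
)

```text
t: 8.17
tool_pos: [0.548, 0.0169, 0.0878]
eef_rot: [-0.051, 0.999, -0.0, -0.0]
force: [1.6, -4.7, -5.0]
grip_width: 0.0269
```

```bash
python3 -c "
from h import *
bot.capture('top')
goto([.548,.0165,.088],np.pi/2+.1);print(bot.get_state()['ft_torque'])"
```

```text
t 8.22 pos [0.548  0.0169 0.0878] tooly yaw 1.672 j7 1.7 F [ 1.4 -5.6 -3.3] w 0.0273 shift [ 0.  -0.4 -0.2] twist 0.001
[-1.41850313 -0.51525139  0.0311733 ]
```

>>> arm_command(
  motion=[
    {"fingers": 0,"linear": [0,0,2],"twist": 0},
    {"fingers": 0,"linear": [0,0,3],"twist": 0},
    {"fingers": 0,"linear": [0,0,4],"twist": 0},
    {"fingers": 0,"linear": [0,0,4],"twist": 0},
  ],
)

```text
t: 8.55
tool_pos: [0.5483, 0.0176, 0.0873]
eef_rot: [-0.051, 0.999, 0.0, 0.001]
force: [-10.8, -3.5, 32.2]
grip_width: 0.0265
```

Contact is firm (32 N) at TCP z 0.0873, so the hub is on the seat. I'll release it and rise.

>>> arm_command(
  motion=[
    {"fingers": 0,"linear": [0,0,-4],"twist": 0},
    {"fingers": 60,"linear": [0,0,-4],"twist": 0},
    {"fingers": 60,"linear": [0,0,-4],"twist": 0},
    {"fingers": 60,"linear": [0,0,-4],"twist": 0},
    {"fingers": 60,"linear": [0,0,-20],"twist": 0},
    {"fingers": 60,"linear": [0,0,-55],"twist": 0},
    {"fingers": 60,"linear": [0,0,-90],"twist": 0},
    {"fingers": 60,"linear": [0,0,-115],"twist": 0},
  ],
)

```text
t: 9.22
tool_pos: [0.5484, 0.0184, 0.2013]
eef_rot: [-0.051, 0.999, 0.0, 0.0]
force: [1.1, -1.0, 0.3]
grip_width: 0.0513
```

```bash
python3 - <<'E'
from h import *
for i in range(2): t=bot.capture('top')
s=bot.get_state(); im=bot.capture('wrist'); save('w5',im)
goto([.6077,.023,.175])
print('rack near edge',onz('top',240,183,.1),'gearbox edge',proj('wrist',[.548,.017,.114],s),proj('wrist',[.608,.023,.15],s))
h=cv2.cvtColor(im,cv2.COLOR_RGB2HSV).astype(int)
red=(((h[...,0]<8)|(h[...,0]>172))&(h[...,1]>140)&(h[...,2]>60)).astype(np.uint8)
cs,_=cv2.findContours(red,cv2.RETR_EXTERNAL,cv2.CHAIN_APPROX_NONE)
for c in cs:
    if cv2.contourArea(c)>60: r=cv2.minAreaRect(c); print(r,onz('wrist',*r[0],.114,s))
E
```

```text
t 9.37 pos [0.5492 0.0186 0.201 ] tooly yaw 1.674 j7 1.65 F [-0.4  0.3 -1.1] w 0.0511 shift [-58.5  -1.7  26.2] twist 0
rack near edge [ 0.53171273 -0.13159523  0.1       ] gearbox edge [280.71471302 211.76721056] [280.16158684 322.55403599]
((281.5, 207.5), (47.0, 41.0), 90.0) [0.54503251 0.01721674 0.114     ]
((22.42353057861328, 107.09410858154297), (21.259185791015625, 8.24335765838623), 12.528807640075684) [ 0.49811645 -0.14681922  0.114     ]
```

View pics/w5.png

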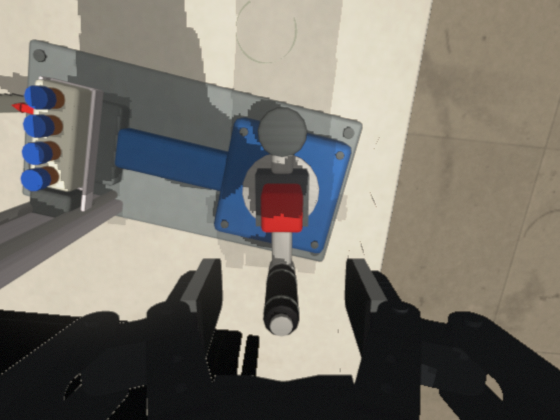

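The picture shows the crank flat and centred on the ring, with the sleeve at (282,325). The rack's near edge is 149 mm from the drive, so there is clearance for winding. Moving to the sleeve.

>>> arm_command(
  motion=[
    {"fingers": 60,"linear": [-35,-1,10],"twist": 0},
    {"fingers": 60,"linear": [-59,-2,22],"twist": 0},
    {"fingers": 60,"linear": [-59,-2,22],"twist": 0},
    {"fingers": 60,"linear": [-59,-2,50],"twist": 0},
    {"fingers": 60,"linear": [-59,-2,80],"twist": 0},
    {"fingers": 60,"linear": [-59,-2,97],"twist": 0},
    {"fingers": 60,"linear": [-59,-2,97],"twist": 0},
    {"fingers": 60,"linear": [-59,-2,97],"twist": 0},
  ],
)

```text
t: 10.03
tool_pos: [0.6054, 0.022, 0.1005]
eef_rot: [-0.051, 0.999, -0.0, -0.002]
force: [0.7, -0.1, 0.7]
grip_width: 0.0511
```

>>> arm_command(
  motion=[
    {"fingers": 20,"linear": [0,0,0],"twist": 0},
    {"fingers": 0,"linear": [0,0,0],"twist": 0},
    {"fingers": 0,"linear": [0,0,0],"twist": 0},
    {"fingers": 0,"linear": [0,0,0],"twist": 0},
    {"fingers": 0,"linear": [0,0,0],"twist": 0},
    {"fingers": 0,"linear": [0,0,0],"twist": 0},
  ],
  grip_force=40,
)

```text
t: 10.53
tool_pos: [0.608, 0.022, 0.1035]
eef_rot: [-0.051, 0.999, 0.0, 0.001]
force: [1.7, 0.5, 5.9]
grip_width: 0.0222
```

```bash
python3 - <<'E'
from h import *
goto([.6077,.023,.104])
f=bot.capture('scene'); save('sc2',f)
# pointer / mark estimates: scene + top rays
def tri(a,b):
    (o1,r1),(o2,r2)=a,b; A=np.c_[r1,-r2]; t=np.linalg.lstsq(A,o2-o1,rcond=None)[0]; p,q=o1+t[0]*r1,o2+t[1]*r2; return (p+q)/2,np.linalg.norm(p-q)
im=cv2.imread('pics/scene0.png'); h=cv2.cvtColor(im,cv2.COLOR_BGR2HSV).astype(int)
H,S,V=h[...,0],h[...,1],h[...,2]
for nm,m in(('red',((H<8)|(H>172))&(S>120)&(V>60)),('grn',(H>45)&(H<85)&(S>90))):
    n,l,st,c=cv2.connectedComponentsWithStats(m.astype(np.uint8))
    for i in range(1,n):
        if 180<c[i][0]<345 and st[i][4]>3: print(nm,st[i],c[i].round(1), 'tri with top', tri(ray('scene',*c[i]),ray('top',*((260,196.7) if nm=='red' else (267.9,198.9)))))
E
```

```text
t 10.53 pos [0.608  0.022  0.1035] tooly yaw 1.673 j7 1.71 F [1.7 0.5 5.9] w 0.0222 shift [ 0.1  1.  -0.5] twist 0
red [261 221   8   5  20] [265. 223.] tri with top (array([ 0.50428847, -0.17534252,  0.06307651]), np.float64(0.0018488630724807532))
grn [266 197   9   4  27] [269.9 198.7] tri with top (array([ 0.49211399, -0.19528663,  0.13084227]), np.float64(0.0014875654882810815))
grn [276 196   2   2   4] [276.5 196.5] tri with top (array([ 0.49506939, -0.20156169,  0.13581067]), np.float64(0.015581825048589359))
grn [260 292   2   3   4] [260.8 293. ] tri with top (array([ 0.50915211, -0.17615281, -0.12788062]), np.float64(0.02888924712633451))
grn [272 293   3   2   6] [273.  293.5] tri with top (array([ 0.5174941 , -0.18856732, -0.13158159]), np.float64(0.0007663508482281712))
grn [279 294  17   3  36] [287.2 295.1] tri with top (array([ 0.5260664 , -0.20376451, -0.13670075]), np.float64(0.0353941812696517))
```

Triangulation puts the pointer at about z 0.063 and the mark at about z 0.131, so 68 mm or roughly 1.36 turns plus socket play. The sleeve is gripped (22 mm). In tool axes the winding path is [60(1−cosθ), −60 sinθ].

>>> arm_command(
  motion=[
    {"fingers": 0,"linear": [0.9,-10.4,0],"twist": 0},
    {"fingers": 0,"linear": [5.6,-25.4,0],"twist": 0},
    {"fingers": 0,"linear": [17.6,-42.4,0],"twist": 0},
    {"fingers": 0,"linear": [34.6,-54.4,0],"twist": 0},
    {"fingers": 0,"linear": [54.8,-59.8,0],"twist": 0},
    {"fingers": 0,"linear": [75.5,-58,0],"twist": 0},
    {"fingers": 0,"linear": [94.4,-49.1,0],"twist": 0},
    {"fingers": 0,"linear": [106,-38.6,0],"twist": 0},
  ],
)

```text
t: 11.25
tool_pos: [0.5061, -0.0284, 0.1034]
eef_rot: [-0.05, 0.999, -0.0, 0.002]
force: [5.9, -1.8, 2.1]
grip_width: 0.0223
```

```bash
python3 - <<'E'
from h import *
bot.capture('top'); goto([.548,.0165,.104])
s=bot.get_state(); d=s['tool_pos'][:2]-[.548,.0165]; print('r',np.hypot(*d),'theta',5.8-np.degrees(np.arctan2(d[1],d[0])))
for a,b in((140,(160,180,200,220,240,260,280,300)),(300,(320,340,360,380,400,420,430,440))):
    r=np.radians; print(a,[[round(60*(np.cos(r(a))-np.cos(r(t))),1),round(60*(np.sin(r(a))-np.sin(r(t))),1)] for t in b])
E
```

```text
t 11.3 pos [ 0.5038 -0.0259  0.1031] tooly yaw 1.673 j7 1.77 F [-2.9 -2.6 10.4] w 0.0219 shift [-48.4  37.7  -0.8] twist 0
r 0.06130809515895584 theta 141.99803661942408
140 [[np.float64(10.4), np.float64(18.0)], [np.float64(14.0), np.float64(38.6)], [np.float64(10.4), np.float64(59.1)], [np.float64(0.0), np.float64(77.1)], [np.float64(-16.0), np.float64(90.5)], [np.float64(-35.5), np.float64(97.7)], [np.float64(-56.4), np.float64(97.7)], [np.float64(-76.0), np.float64(90.5)]]
300 [[np.float64(-16.0), np.float64(-13.4)], [np.float64(-26.4), np.float64(-31.4)], [np.float64(-30.0), np.float64(-52.0)], [np.float64(-26.4), np.float64(-72.5)], [np.float64(-16.0), np.float64(-90.5)], [np.float64(0.0), np.float64(-103.9)], [np.float64(9.5), np.float64(-108.3)], [np.float64(19.6), np.float64(-111.0)]]
```

>>> arm_command(
  motion=[
    {"fingers": 0,"linear": [10.4,18.0,0],"twist": 0},
    {"fingers": 0,"linear": [14.0,38.6,0],"twist": 0},
    {"fingers": 0,"linear": [10.4,59.1,0],"twist": 0},
    {"fingers": 0,"linear": [0,77.1,0],"twist": 0},
    {"fingers": 0,"linear": [-16,90.5,0],"twist": 0},
    {"fingers": 0,"linear": [-35.5,97.7,0],"twist": 0},
    {"fingers": 0,"linear": [-56.4,97.7,0],"twist": 0},
    {"fingers": 0,"linear": [-76,90.5,0],"twist": 0},
  ],
)

```text
t: 11.97
tool_pos: [0.5707, 0.0725, 0.103]
eef_rot: [-0.053, 0.999, 0.001, -0.002]
force: [-9.8, -1.4, 14.7]
grip_width: 0.022
```

```bash
cat > m.py <<'E'
from h import *
def tri(a,b):
    (o1,r1),(o2,r2)=a,b; t=np.linalg.lstsq(np.c_[r1,-r2],o2-o1,rcond=None)[0]; p,q=o1+t[0]*r1,o2+t[1]*r2; return ((p+q)/2).round(4),round(np.linalg.norm(p-q),4)
def blob(im,kind,box):
    h=cv2.cvtColor(im,cv2.COLOR_RGB2HSV).astype(int);H,S,V=h[...,0],h[...,1],h[...,2]
    m=(((H<8)|(H>172))&(S>120)&(V>60)) if kind=='red' else ((H>45)&(H<85)&(S>90))
    x0,y0,x1,y1=box; k=np.zeros(m.shape,np.uint8); k[y0:y1,x0:x1]=m[y0:y1,x0:x1]
    n,l,s,c=cv2.connectedComponentsWithStats(k)
    if n<2: return None
    i=1+np.argmax(s[1:,4]); return s[i],c[i].round(1)
def check(tag):
    s=bot.get_state(); d=s['tool_pos'][:2]-[.548,.0165]; print('t',s['t'],'F',s['force'].round(1),'r',np.hypot(*d).round(4),'theta',round((5.8-np.degrees(np.arctan2(d[1],d[0])))%360,1),'z',s['tool_pos'][2].round(4))
    sc=bot.capture('scene'); tp=bot.capture('top'); save('sc_'+tag,sc); save('tp_'+tag,tp)
    for k in('red','grn'):
        a=blob(sc,k,(245,150,300,260)); b=blob(tp,k,(245,180,290,215)); print(k,a,b)
        if a and b: print(tri(ray('scene',*a[1]),ray('top',*b[1])))
E
python3 -c "
from m import *
check('a')"
```

```text
t 11.9667 F [-9.8 -1.4 14.7] r 0.0604 theta 297.8 z 0.103
red (array([261, 206,   8,   4,  19], dtype=int32), array([265. , 207.5])) (array([257, 193,   7,   4,  20], dtype=int32), array([259.6, 194.9]))
(array([ 0.5043, -0.176 ,  0.1012]), np.float64(0.0014))
grn (array([266, 197,   9,   4,  25], dtype=int32), array([270.1, 198.6])) (array([264, 197,   8,   4,  26], dtype=int32), array([267.5, 198.7]))
(array([ 0.4928, -0.1948,  0.1306]), np.float64(0.0025))
```

The pointer has risen 38 mm over 298°, and the socket play used about 24°. About 210° remains. Winding to θ=440°.

>>> arm_command(
  motion=[
    {"fingers": 0,"linear": [-16,-13.4,0],"twist": 0},
    {"fingers": 0,"linear": [-26.4,-31.4,0],"twist": 0},
    {"fingers": 0,"linear": [-30,-52,0],"twist": 0},
    {"fingers": 0,"linear": [-26.4,-72.5,0],"twist": 0},
    {"fingers": 0,"linear": [-16,-90.5,0],"twist": 0},
    {"fingers": 0,"linear": [0,-103.9,0],"twist": 0},
    {"fingers": 0,"linear": [9.5,-108.3,0],"twist": 0},
    {"fingers": 0,"linear": [19.6,-111,0],"twist": 0},
  ],
)

```text
t: 12.73
tool_pos: [0.565, -0.0419, 0.1033]
eef_rot: [-0.051, 0.999, 0.001, 0.002]
force: [2.6, 2.9, 3.9]
grip_width: 0.0217
```

```bash
python3 - <<'E'
from m import *
check('b'); check('b2')
r=np.radians;a=440
print([[t,round(60*(np.cos(r(a))-np.cos(r(t))),1),round(60*(np.sin(r(a))-np.sin(r(t))),1)] for t in (450,460,470,480,490,500,505)])
im=cv2.imread('pics/sc_b2.png'); cv2.imwrite('pics/scb_c.png',cv2.resize(im[140:260,220:320],None,fx=5,fy=5,interpolation=cv2.INTER_NEAREST))
E
```

```text
t 12.7333 F [2.6 2.9 3.9] r 0.0608 theta 79.6 z 0.1033
red (array([261, 198,   7,   4,  13], dtype=int32), array([263.8, 199.3])) (array([256, 193,   8,   4,  22], dtype=int32), array([259.8, 194.1]))
(array([ 0.503 , -0.176 ,  0.1212]), np.float64(0.002))
grn (array([266, 196,  12,   5,  30], dtype=int32), array([271.1, 198.3])) (array([264, 197,   8,   4,  26], dtype=int32), array([267.5, 198.7]))
(array([ 0.4933, -0.1958,  0.1313]), np.float64(0.0046))
t 12.8333 F [-0.2  0.   6.7] r 0.0609 theta 81.0 z 0.1032
red (array([261, 198,   7,   4,  13], dtype=int32), array([263.8, 199.3])) (array([256, 193,   8,   4,  22], dtype=int32), array([259.8, 194.1]))
(array([ 0.503 , -0.176 ,  0.1212]), np.float64(0.002))
grn (array([266, 197,   9,   4,  25], dtype=int32), array([270.1, 198.6])) (array([264, 197,   8,   4,  26], dtype=int32), array([267.5, 198.7]))
(array([ 0.4928, -0.1948,  0.1306]), np.float64(0.0025))
[[450, np.float64(10.4), np.float64(-0.9)], [460, np.float64(20.8), np.float64(-0.0)], [470, np.float64(30.9), np.float64(2.7)], [480, np.float64(40.4), np.float64(7.1)], [490, np.float64(49.0), np.float64(13.1)], [500, np.float64(56.4), np.float64(20.5)], [505, np.float64(59.6), np.float64(24.7)]]
```

View pics/scb_c.png

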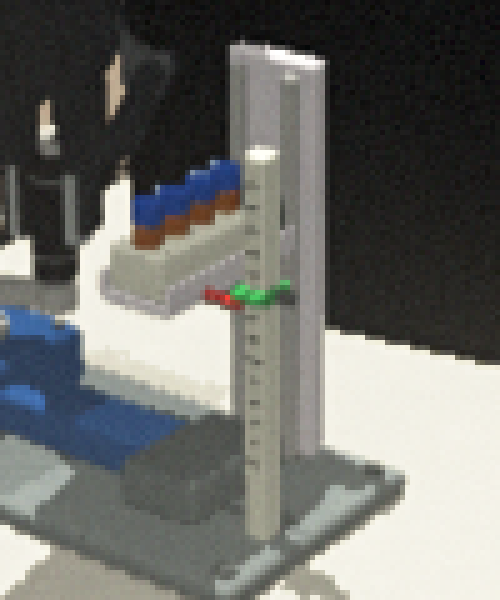

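The crop shows the red pointer about 10 mm below the green clip. The two still wrist pictures (w2, w3), taken 0.4 m apart, also show both, so I'll use them as a second height estimate.

```bash
python3 - <<'E'
from m import *
import pickle
s2,s3=[pickle.load(open(f,'rb')) for f in('s2.pkl','s3.pkl')]
i2,i3=[cv2.imread(f'pics/{n}.png')[:,:,::-1].copy() for n in('w2','w3')]
for k,b2,b3 in(('red',(60,180,100,225),(490,140,522,170)),('grn',(0,190,50,250),(505,140,550,190))):
    a,b=blob(i2,k,b2),blob(i3,k,b3); print(k,a,b,tri(ray('wrist',*a[1],s2),ray('wrist',*b[1],s3)))
canvas=[cv2.resize(i2[180:250,0:110],None,fx=5,fy=5,interpolation=cv2.INTER_CUBIC),cv2.resize(i3[120:190,450:560],None,fx=5,fy=5,interpolation=cv2.INTER_CUBIC)]
save('pair',np.vstack(canvas)[:600+100])
E
```

```text
red (array([ 72, 200,  18,   8,  89], dtype=int32), array([ 80.3, 203.8])) (array([500, 150,  14,   5,  49], dtype=int32), array([507.2, 152.1])) (array([ 0.5005, -0.1736,  0.0738]), np.float64(0.0018))
grn (array([  1, 211,  30,  27, 355], dtype=int32), array([ 17.8, 221. ])) (array([512, 150,  29,  30, 405], dtype=int32), array([523.3, 161.4])) (array([ 0.4967, -0.1934,  0.1284]), np.float64(0.0009))
```

>>> arm_command(
  motion=[
    {"fingers": 0,"linear": [10.4,-0.9,0],"twist": 0},
    {"fingers": 0,"linear": [20.8,0,0],"twist": 0},
    {"fingers": 0,"linear": [30.9,2.7,0],"twist": 0},
    {"fingers": 0,"linear": [40.4,7.1,0],"twist": 0},
    {"fingers": 0,"linear": [49,13.1,0],"twist": 0},
    {"fingers": 0,"linear": [56.4,20.5,0],"twist": 0},
    {"fingers": 0,"linear": [56.4,20.5,0],"twist": 0},
  ],
)

```text
t: 13.52
tool_pos: [0.5054, -0.0272, 0.1032]
eef_rot: [-0.051, 0.999, -0.0, 0.001]
force: [-0.6, -2.3, 9.9]
grip_width: 0.0222
```

```bash
python3 - <<'E'
from m import *
check('c'); check('c2')
im=cv2.imread('pics/sc_c2.png'); cv2.imwrite('pics/scc_c.png',cv2.resize(im[180:225,240:310],None,fx=10,fy=10,interpolation=cv2.INTER_CUBIC))
E
```

```text
t 13.5167 F [-0.6 -2.3  9.9] r 0.061 theta 140.1 z 0.1032
red (array([261, 194,   8,   4,  18], dtype=int32), array([264.3, 195.4])) (array([256, 192,   8,   4,  28], dtype=int32), array([259.4, 193.6]))
(array([ 0.5035, -0.1762,  0.1302]), np.float64(0.0005))
grn (array([266, 196,  12,   5,  32], dtype=int32), array([271.1, 198.3])) (array([264, 197,   8,   4,  26], dtype=int32), array([267.5, 198.7]))
(array([ 0.4933, -0.1958,  0.1313]), np.float64(0.0046))
t 13.6167 F [-1.7 -1.4 10. ] r 0.0609 theta 139.3 z 0.1032
red (array([261, 194,   8,   4,  19], dtype=int32), array([264.1, 195.5])) (array([256, 192,   8,   4,  28], dtype=int32), array([259.4, 193.6]))
(array([ 0.5034, -0.176 ,  0.13  ]), np.float64(0.0009))
grn (array([266, 196,  12,   5,  31], dtype=int32), array([271. , 198.3])) (array([264, 197,   8,   4,  26], dtype=int32), array([267.5, 198.7]))
(array([ 0.4932, -0.1957,  0.1313]), np.float64(0.0044))
```

View pics/scc_c.png

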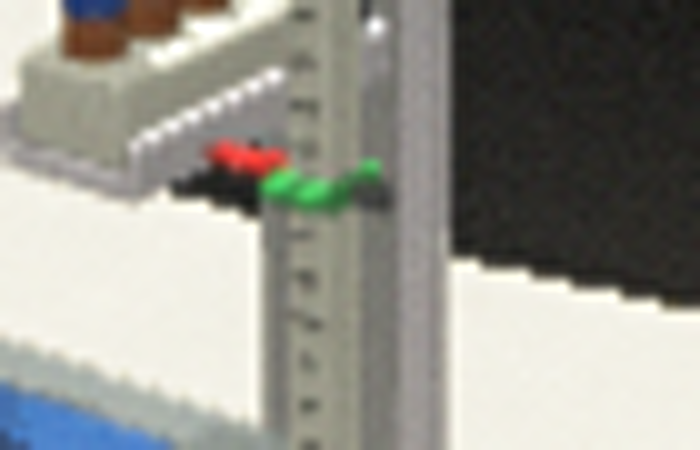

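The two views disagree on the offset by a few mm, because the strip partly hides the clip. I'll check by projecting the clip's known 18×18×6 mm box and the pointer line into the scene image.

```bash
python3 - <<'E'
from m import *
im=cv2.imread('pics/top0.png')
# unit yaw from gearbox blue box in wrist w2
import pickle; s2=pickle.load(open('s2.pkl','rb'))
P=onz('top',150+60/3.5,140+45/3.5,.01); Q=onz('top',150+460/3.5,140+92/3.5,.01); d=(Q-P)[:2]; d/=np.linalg.norm(d); print('-y dir',d, np.linalg.norm((Q-P)))
my=np.array([*d,0]); ux=np.array([-d[1],d[0],0])  # unit x
D=np.array([.548,.0165,0]); lift=D+.165*my; print('lift axis',lift,'ux',ux)
edge=onz('top',268,201,.128); edg2=onz('top',268,197,.134); print('clip lo edge',edge,'hi',edg2,'left/right',onz('top',264,199,.131),onz('top',272,199,.131))
pr=onz('top',259.4,194,.131); print('red mid',pr, 'unit x rel',(pr-D)@ux,'unit y',(pr-D)@my)
for zc in(.127,.131,.135):
  c=edge+ux*.009; c[2]=zc; 
  print(zc,'clip c',c.round(4),'unit',((c-D)@ux).round(4),((c-D)@my).round(4),'centre px',proj('scene',c).round(1))
  for sx,sy in((-1,-1),(-1,1),(1,-1),(1,1)): print('  ',sx,sy,[proj('scene',c+ux*.009*sx+my*.009*sy+np.array([0,0,.003*k])).round(1).tolist() for k in(-1,1)])
  q=pr.copy(); q[2]=zc; print('  red mid level px',proj('scene',q).round(1))
img=cv2.imread('pics/scene0.png'); h=cv2.cvtColor(img,cv2.COLOR_BGR2HSV)
g=((h[...,0]>40)&(h[...,0]<90)&(h[...,1]>60)); 
for v in range(193,204): print(v,''.join('#' if x else '.' for x in g[v,258:284]))
img=cv2.imread('pics/sc_c2.png'); h=cv2.cvtColor(img,cv2.COLOR_BGR2HSV).astype(int)
r=(((h[...,0]<10)|(h[...,0]>170))&(h[...,1]>90)); g=((h[...,0]>40)&(h[...,0]<90)&(h[...,1]>60))
for v in range(190,204): print(v,''.join('R' if a else '#' if x else '.' for a,x in zip(r[v,258:284],g[v,258:284])))
E
```

```text
-y dir [-0.13266152 -0.9911614 ] 0.28766446830485065
lift axis [ 0.52611085 -0.14704163  0.        ] ux [ 0.9911614  -0.13266152  0.        ]
clip lo edge [ 0.48742973 -0.19472772  0.128     ] hi [ 0.49554546 -0.19499535  0.134     ] left/right [ 0.49163946 -0.18620771  0.131     ] [ 0.49136387 -0.20351825  0.131     ]
red mid [ 0.5026795  -0.17639251  0.131     ] unit x rel -0.019330516151215053 unit y 0.19719989605873106
0.127 clip c [ 0.4964 -0.1959  0.127 ] unit -0.023 0.2174 centre px [270.8 199.7]
   -1 -1 [[264.9, 201.4], [264.8, 198.8]]
   -1 1 [[271.6, 203.4], [271.6, 200.8]]
   1 -1 [[270.0, 198.6], [269.9, 196.1]]
   1 1 [[276.7, 200.6], [276.7, 198.1]]
  red mid level px [264.3 196.9]
0.131 clip c [ 0.4964 -0.1959  0.131 ] unit -0.023 0.2174 centre px [270.8 198. ]
   -1 -1 [[264.8, 199.6], [264.8, 197.0]]
   -1 1 [[271.6, 201.7], [271.6, 199.0]]
   1 -1 [[270.0, 196.9], [269.9, 194.4]]
   1 1 [[276.7, 198.9], [276.7, 196.3]]
  red mid level px [264.3 195.2]
0.135 clip c [ 0.4964 -0.1959  0.135 ] unit -0.023 0.2174 centre px [270.8 196.2]
   -1 -1 [[264.8, 197.9], [264.8,
[... 238 characters left out ...]
..................
196 ..........#.......##......
197 .........###.....###......
198 ........##########........
199 ........#########.........
200 ..........#######.........
201 ...............#..........
202 ..........................
203 ..........................
190 ..........................
191 ..........................
192 ..........................
193 ..........................
194 ...RRRRR..................
195 ...RRRRRRRR...............
196 ...RRRRRRR........##......
197 .....RRR.###.....###......
198 .......###########.#......
199 .......##########.........
200 ..........#######.........
201 ..........................
202 ..........................
203 ..........................
```

All estimates are now within about ±1.5 mm of level: pointer ≈ 0.130, mark ≈ 0.1305–0.131. I'll let go, rise, and verify with two wrist views whose baseline is perpendicular to the pointer.

>>> arm_command(
  motion=[
    {"fingers": 48,"linear": [0,0,0],"twist": 0},
    {"fingers": 48,"linear": [0,0,0],"twist": 0},
    {"fingers": 48,"linear": [0,0,0],"twist": 0},
    {"fingers": 48,"linear": [0,0,-25],"twist": 0},
    {"fingers": 48,"linear": [0,0,-60],"twist": 0},
    {"fingers": 48,"linear": [0,0,-95],"twist": 0},
    {"fingers": 48,"linear": [0,0,-130],"twist": 0},
    {"fingers": 48,"linear": [0,0,-167],"twist": 0},
  ],
)

```text
t: 14.38
tool_pos: [0.5046, -0.0273, 0.2704]
eef_rot: [-0.051, 0.999, -0.0, -0.001]
force: [0.9, 0.1, -0.4]
grip_width: 0.0408
```

>>> arm_command(
  motion=[
    {"fingers": 48,"linear": [25,-20,0],"twist": 0},
    {"fingers": 48,"linear": [50,-40,0],"twist": 0},
    {"fingers": 48,"linear": [75,-60,0],"twist": 0},
    {"fingers": 48,"linear": [100,-80,0],"twist": 0},
    {"fingers": 48,"linear": [115,-95,0],"twist": 0},
    {"fingers": 48,"linear": [115,-95,0],"twist": 0},
    {"fingers": 48,"linear": [115,-95,0],"twist": 0},
  ],
)

```text
t: 14.97
tool_pos: [0.4001, -0.1341, 0.2694]
eef_rot: [-0.05, 0.999, 0.0, 0.0]
force: [0.4, 0.0, 1.1]
grip_width: 0.0413
```

```bash
python3 - <<'E'
from m import *
import pickle
bot.capture('top'); s=bot.get_state(); im=bot.capture('wrist'); save('v1',im); pickle.dump(s,open('v1.pkl','wb'))
print(s['t'],s['tool_pos'],np.abs(s['joint_vel']).max()); goto([.56,-.13,.27])
for k in('red','grn'): print(k,blob(im,k,(0,0,560,420)))
print(proj('wrist',[.5,-.18,.13],s))
E
```

```text
15.0167 [ 0.40082921 -0.13324484  0.26931852] 0.016761917607971803
t 15.07 pos [ 0.4011 -0.1328  0.2692] tooly yaw 1.674 j7 1.89 F [ 0.3 -0.  -0.7] w 0.0403 shift [-158.3  -13.6   -0.8] twist 0
red (array([232, 308,   3,   6,  11], dtype=int32), array([233.3, 311. ]))
grn (array([102,  89,  63,  27, 503], dtype=int32), array([130. , 102.6]))
[217.38444648 304.23427097]
```

>>> arm_command(
  motion=[
    {"fingers": 48,"linear": [-30,-3,0],"twist": 0},
    {"fingers": 48,"linear": [-65,-6,0],"twist": 0},
    {"fingers": 48,"linear": [-100,-9,0],"twist": 0},
    {"fingers": 48,"linear": [-130,-12,0],"twist": 0},
    {"fingers": 48,"linear": [-150,-14,0],"twist": 0},
    {"fingers": 48,"linear": [-150,-14,0],"twist": 0},
    {"fingers": 48,"linear": [-150,-14,0],"twist": 0},
  ],
)

```text
t: 15.65
tool_pos: [0.5522, -0.1308, 0.2678]
eef_rot: [-0.052, 0.999, -0.0, -0.001]
force: [-0.7, 0.6, 0.3]
grip_width: 0.0413
```

```bash
python3 - <<'E'
from m import *
import pickle
bot.capture('top'); s=bot.get_state(); im=bot.capture('wrist'); save('v2',im); pickle.dump(s,open('v2.pkl','wb'))
print(s['t'],s['tool_pos'],np.abs(s['joint_vel']).max())
s1=pickle.load(open('v1.pkl','rb')); a=cv2.imread('pics/v1.png'); b=im[:,:,::-1]
out=[]
for i,st in((a,s1),(b,s)):
    u,v=proj('wrist',[.5,-.185,.13],st).astype(int); print(u,v,u-50,v-40)
    out.append(cv2.resize(i[v-40:v+40,u-50:u+50],(500,300) if 0 else (400,320),interpolation=cv2.INTER_CUBIC))
cv2.imwrite('pics/v12.png',np.hstack(out))
E
```

```text
15.7 [ 0.55120254 -0.13126739  0.26818672] 0.03154605160558567
211 303 161 263
219 126 169 86
```

View pics/v12.png

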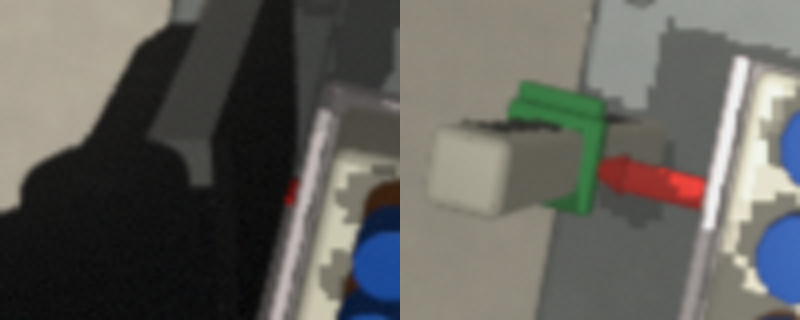

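The left view is blocked by the finger. The right view shows the clip and the red arrow tip, which touches the clip edge at about (600,170) in the crop. I need a second view from TCP x ≈ 0.46.

>>> arm_command(
  motion=[
    {"fingers": 48,"linear": [30,0,0],"twist": 0},
    {"fingers": 48,"linear": [60,0,0],"twist": 0},
    {"fingers": 48,"linear": [85,0,0],"twist": 0},
    {"fingers": 48,"linear": [85,0,0],"twist": 0},
    {"fingers": 48,"linear": [85,0,0],"twist": 0},
    {"fingers": 48,"linear": [85,0,0],"twist": 0},
  ],
)

```text
t: 16.25
tool_pos: [0.4671, -0.1405, 0.2699]
eef_rot: [-0.051, 0.999, 0.0, 0.001]
force: [0.1, 0.1, 0.9]
grip_width: 0.0411
```

```bash
python3 - <<'E'
from m import *
import pickle
bot.capture('top'); s=bot.get_state(); im=bot.capture('wrist'); save('v3',im); pickle.dump(s,open('v3.pkl','wb'))
print(s['t'],s['tool_pos'],np.abs(s['joint_vel']).max())
s1=pickle.load(open('v2.pkl','rb')); a=cv2.imread('pics/v2.png'); b=im[:,:,::-1]
out=[]
for i,st in((a,s1),(b,s)):
    u,v=proj('wrist',[.5,-.18,.13],st).astype(int); print('origin',u-50,v-40)
    out.append(cv2.resize(i[v-40:v+40,u-50:u+50],(400,320),interpolation=cv2.INTER_CUBIC))
cv2.imwrite('pics/v23.png',np.hstack(out))
E
```

```text
16.3 [ 0.46737784 -0.14044012  0.26969632] 0.020075041234048973
origin 175 87
origin 180 192
```

View pics/v23.png

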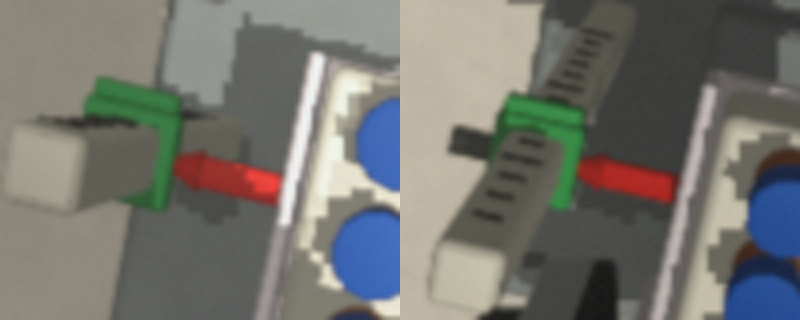

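Both views are clear: tip v2 (174,163) and v3 (178,171) in crop pixels, plus the clip corners. Triangulating these.

```bash
python3 - <<'E'
from m import *
import pickle
s2,s3=[pickle.load(open(f,'rb')) for f in('v2.pkl','v3.pkl')]
P=lambda q,o:(o[0]+q[0]/4-.375,o[1]+q[1]/4-.375)
for n,a,b in(('tip',(174,163),(178,171)),('ptr root top',(283,173),(279,175)),('ptr root bot',(278,202),(270,202)),('upR',(182,97),(185,110)),('upL',(97,78),(110,93)),('lineR',(180,118),(183,130)),('lowR',(163,210),(170,209))):
    print(n,tri(ray('wrist',*P(a,(175,87)),s2),ray('wrist',*P(b,(180,192)),s3)))
# subpixel centroids of red arrow in both views
for k in('red','grn'):
    A=blob(cv2.imread('pics/v2.png')[:,:,::-1].copy(),k,(190,95,248,150)); B=blob(cv2.imread('pics/v3.png')[:,:,::-1].copy(),k,(195,205,252,260)); print(k,A,B,tri(ray('wrist',*A[1],s2),ray('wrist',*B[1],s3)))
E
```

```text
tip (array([ 0.5004, -0.1846,  0.1357]), np.float64(0.0002))
ptr root top (array([ 0.5003, -0.1646,  0.1327]), np.float64(0.0004))
ptr root bot (array([ 0.5056, -0.1654,  0.1343]), np.float64(0.0005))
upR (array([ 0.4886, -0.1844,  0.1322]), np.float64(0.0001))
upL (array([ 0.4868, -0.2   ,  0.1317]), np.float64(0.0007))
lineR (array([ 0.4923, -0.1843,  0.1337]), np.float64(0.0001))
lowR (array([ 0.5092, -0.1861,  0.1345]), np.float64(0.0006))
red (array([219, 125,  26,  13, 207], dtype=int32), array([231.7, 131. ])) (array([225, 231,  25,  12, 186], dtype=int32), array([236.8, 236.2])) (array([ 0.5022, -0.1748,  0.1323]), np.float64(0.0004))
grn (array([196, 107,  25,  33, 293], dtype=int32), array([210.6, 118.7])) (array([203, 216,  23,  29, 252], dtype=int32), array([216.8, 225.3])) (array([ 0.495 , -0.1915,  0.1309]), np.float64(0.0001))
```

Pointer top and clip top both come out near 0.133, level to about 1 mm. Last numeric check: crank still seated, and bottles and case unmoved.

```bash
python3 - <<'E'
from m import *
tp=bot.capture('top'); sc=bot.capture('scene')
t0=cv2.imread('pics/top0.png')[:,:,::-1]; s0=cv2.imread('pics/scene0.png')[:,:,::-1]
a=blob(tp,'red',(165,160,205,200)); b=blob(sc,'red',(160,150,245,225)); print('boss',a,b, tri(ray('top',*a[1]),ray('scene',*b[1])) if a and b else '')
if a: print(onz('top',*a[1],.114))
for n,(x0,y0,x1,y1) in dict(amber=(300,115,330,142),white=(358,115,385,145),case=(290,250,338,288)).items():
    print(n,'mean diff',np.abs(tp[y0:y1,x0:x1].astype(int)-t0[y0:y1,x0:x1]).mean().round(2))
for n,(x0,y0,x1,y1) in dict(amber=(338,200,358,236),white=(390,207,416,250),case=(250,288,304,320)).items():
    print(n,'scene diff',np.abs(sc[y0:y1,x0:x1].astype(int)-s0[y0:y1,x0:x1]).mean().round(2))
E
```

```text
boss None (array([201, 180,   6,  16,  76], dtype=int32), array([203.7, 187. ])) 
amber mean diff 34.29
white mean diff 37.19
case mean diff 33.91
amber scene diff 3.73
white scene diff 3.27
case scene diff 43.09
```

The arm hides parts of both views, so I'll move it clear to the left and repeat the check.

>>> arm_command(
  motion=[
    {"fingers": 48,"linear": [5,30,0],"twist": 0},
    {"fingers": 48,"linear": [10,65,0],"twist": 0},
    {"fingers": 48,"linear": [15,100,0],"twist": 0},
    {"fingers": 48,"linear": [20,135,0],"twist": 0},
    {"fingers": 48,"linear": [25,170,0],"twist": 0},
    {"fingers": 48,"linear": [30,205,0],"twist": 0},
    {"fingers": 48,"linear": [30,240,0],"twist": 0},
    {"fingers": 48,"linear": [30,275,0],"twist": 0},
  ],
)

```text
t: 17.12
tool_pos: [0.4084, 0.1316, 0.2693]
eef_rot: [-0.051, 0.999, 0.0, 0.0]
force: [1.2, -0.3, -0.7]
grip_width: 0.0409
```

>>> arm_command(
  motion=[
    {"fingers": 48,"linear": [0,35,0],"twist": 0},
    {"fingers": 48,"linear": [0,70,0],"twist": 0},
    {"fingers": 48,"linear": [0,105,0],"twist": 0},
    {"fingers": 48,"linear": [0,140,0],"twist": 0},
    {"fingers": 48,"linear": [0,160,0],"twist": 0},
    {"fingers": 48,"linear": [0,160,0],"twist": 0},
    {"fingers": 48,"linear": [0,160,0],"twist": 0},
  ],
)

```text
t: 17.7
tool_pos: [0.3922, 0.29, 0.2686]
eef_rot: [-0.052, 0.999, -0.0, -0.001]
force: [-0.6, -1.4, -0.1]
grip_width: 0.0412
```

```bash
python3 - <<'E'
from m import *
check('end')
tp=cv2.imread('pics/tp_end.png')[:,:,::-1].copy(); sc=cv2.imread('pics/sc_end.png')[:,:,::-1].copy()
t0=cv2.imread('pics/top0.png')[:,:,::-1]; s0=cv2.imread('pics/scene0.png')[:,:,::-1]
a=blob(tp,'red',(165,160,205,200)); b=blob(sc,'red',(160,150,245,225)); print('boss',a,b, tri(ray('top',*a[1]),ray('scene',*b[1])) if a and b else '')
for n,(x0,y0,x1,y1) in dict(amber=(300,115,330,142),white=(358,115,385,145),case=(290,250,338,288)).items():
    print(n,'top diff',np.abs(tp[y0:y1,x0:x1].astype(int)-t0[y0:y1,x0:x1]).mean().round(2))
for n,(x0,y0,x1,y1) in dict(amber=(338,200,358,236),white=(390,207,416,250),case=(250,288,304,320)).items():
    print(n,'scene diff',np.abs(sc[y0:y1,x0:x1].astype(int)-s0[y0:y1,x0:x1]).mean().round(2))
E
```

```text
t 17.7 F [-0.6 -1.4 -0.1] r 0.3148 theta 246.1 z 0.2686
red (array([261, 194,   8,   4,  18], dtype=int32), array([264.3, 195.4])) (array([256, 192,   8,   4,  27], dtype=int32), array([259.5, 193.7]))
(array([ 0.5033, -0.1764,  0.1304]), np.float64(0.0005))
grn (array([266, 197,   9,   4,  26], dtype=int32), array([270. , 198.6])) (array([264, 197,   8,   4,  25], dtype=int32), array([267.5, 198.7]))
(array([ 0.4928, -0.1947,  0.1306]), np.float64(0.0022))
boss (array([166, 168,  17,  16, 173], dtype=int32), array([174.5, 176. ])) (array([201, 180,   6,  16,  75], dtype=int32), array([203.7, 187.1])) (array([0.5485, 0.0196, 0.0956]), np.float64(0.0072))
amber top diff 1.2
white top diff 1.43
case top diff 1.37
amber scene diff 3.99
white scene diff 3.42
case scene diff 1.55
```

```bash
python3 -c "
from cell import bot
print(bot.finish_job())"
```

```text
the job is handed in; nothing more can be done
None
```

The crank is fitted on the drive and the lift is wound up so its pointer is level with the green mark. I handed the job in after 17.7 s on the robot's clock, with no verdict reported.

**What I did:** I carried the crank by its boss, turned it to match the drive's square as seen in the wrist camera, and seated it. A gentle push met firm contact (32 N) at the height expected for the seat ring. I let go, took the sleeve, and wound about 500° clockwise without releasing it, then let go and moved the arm clear.

**Last checks:**
- **Level:** scene and top cameras put the pointer at 130.4 mm and the mark at 130.6 mm. Two wrist views gave 132.3 mm and 130.9 mm, so they agree to about 1.5 mm.
- **Crank:** the red boss measures 96 mm high against about 97 mm expected when fully seated. The two views' rays missed each other by 7 mm there, so this is only a rough check. One face of the boss hid another.
- **Bottles and case:** the pictures before and after show no change in either camera once the arm was out of the way.

**Checks that failed or disagreed:**
- An early wrist estimate of the pointer's starting height (74 mm) disagreed with the other cameras (63 mm). I set it aside because the pointer looked partly hidden in one view.
- One later wrist view was blocked by a finger, so I took another.
- The first check for disturbed objects failed because the arm was in view, so I repeated it.

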